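Switch off the battery charger's outlet on the bench power strip

ROBOT

A 6-joint arm with a two-finger parallel gripper is mounted at the origin on the work surface. World frame = base frame: x ahead of the robot, y to its left, z up, the work surface at z = 0. Lengths are in m, angles in rad, forces in N, time in s.
With the tool pointing down it reaches from about 0.375 to 0.9 m from the base axis. Payload 3.1 kg.
Tool frame: the origin (TCP) lies midway between the tips of the shut fingers; the grasp point (between the pads) lies 19 mm behind it; x points along the fingers, z is the direction in which the jaws open and shut, and the axes are right-handed (so a half turn about x gives the same grasp; the last joint's range is limited). The gripper opens to 87 mm and grips with 3 to 60 N. Pads are 19 mm wide; open, the fingers measure 117 mm over their backs; the gripper's body (75 mm by 190 mm) begins 51 mm behind the grasp point.
Start: joints at [1.058, 0.527, 1.433, -0, 1.181, -0.178], TCP at [0.205, 0.59, 0.185] pointing down, gripper open.
Joint ranges: [-3.08, 3.08], [-0.75, 2.2], [0.22, 2.44], [-1.43, 4.57], [0, 2.65], [-2.85, 2.85]. Speed limits (rad/s): [2.79, 2.79, 3.14, 3.14, 3.14, 3.14].

INTERFACE

Orientations are given as a unit quaternion [x, y, z, w].
In Python, from rig import robot, optics, workorder gives the robot as it stands.
- The arm moves only by the tool arm_command, never from a script. Its argument "plan" is a list of rows, each a list of 7 numbers: the shift along the tool's x, y, z in cm, then the turn, a rotation vector about the tool's x, y, z in rad, then the finger opening in cm, from 0 to 8.7. In form: [[x, y, z, ax, ay, az, gripper], ...]. A call has 1 to 12 rows; each row shifts and turns the pose as measured when the row begins, along the tool's axes as they then stand; what a row does not reach is not made up. A row lasts 1/8 s, in which the tool goes at most 62.5 mm and 10.7 degrees, less where a joint would pass 70% of its speed; a pose out of reach is approached as far as the arm can. A call with a gripper value outside its range is refused whole. The fingers move at their own pace and stop on an object; "grip_force" is the grip in N (left out, the last holds). Time passes only in rows, so rows that do not move let the fingers close. It gives the time, the measured TCP pose, the force and the opening at its end, in the units of the state.
- robot.get_obs(): the state, without advancing time (a new reading comes with each control period).
- optics.camera(name): name is "scene" or "top" or "wrist"; returns (picture, depth): 384x512x3 uint8, blue, green, red; 384x512 float32, m along the optical axis (not along the pixel's ray), 0 where there is no reading.
- optics.camera_info(name): a dict with "mtx" (3x3 intrinsics, pixels), "position" and "rotation" of the camera in the world; the wrist camera has in their place "tool_from_camera" (4x4, takes a point from camera to tool coordinates, whose origin is the TCP and whose axes are the tool frame's). Camera axes: x right, y down, z forward; pixel columns grow to the right and rows downward; lengths in m; the calibration is good to about 2 mm. The wrist camera is an equidistant fisheye: a pixel r from the principal point sees the ray r / f radians off the axis. A picture is of the moment at which its call begins: read the wrist's pose just before it. camera_info takes no time and is no camera call.
- workorder.hand_in(): hands the job in, once; it reports no verdict.
The state is a dict: "time": time; "q": joint angles; "joint_velocities": joint speeds; "joint_torque": joint torques, N m; "position": TCP position; "tool_rot": TCP orientation; "ft_force": force on the tool from outside, world axes, zero at the start; "moment": the same for the moment, N m; "grip_width": finger opening in m.
Only numpy, scipy, OpenCV 4.12 (cv2) and the standard library are available. Lean on these libraries where they do the work, as an engineer would, in place of code of your own. Each camera call takes 0.05 s, during which the arm holds its last target. There are 200 camera calls.

TASK

The AA cells are charged: on the bench power strip, switch off the outlet that the battery charger (the flat block with four cells in it) is plugged into, by pressing the raised end of its rocker switch lightly with the fingertips until it flips over, then draw the hand clear. Leave the other four switches on, do not knock against anything that is plugged in, and leave the tools, padlock and bottle lying where they are.

Things in the scene. Friction and masses are not known exactly. Their poses are not given: they have to be found in the camera images.
- strip: Grey steel power strip screwed to the bench, 400 mm long (its y), 90 mm deep (x), flat top 42 mm above the bench, turned up to 20 degrees. Origin: centre of its underside. x points from the switch row (side towards the robot) to the outlet row, y to the left. Five outlets 70 mm apart along y, 21 mm to +x of the centre line; in front of each its own black rocker, 22 mm to -x of the centre line.
- battery_charger: Plug-in AA charger in any one of the five outlets: white flat block, 76 mm (x) by 66 mm (y), 36 mm tall, four cells side by side in its open top; it reaches 19 mm from its outlet's centre towards the switches and 57 mm the other way. Origin: centre of its outlet at the strip's top; axes as the strip's. Its own rocker is the one straight in front, pivot 43 mm away along -x.
- usb_adapter: Small white USB plug-in adapter in another outlet, 30 x 28 mm and 40 mm tall. Origin: centre of its outlet, at the strip's top face.
- timer: White plug-in timer with a round dial, 56 mm across and 37 mm tall, in another outlet. Origin: centre of its outlet, at the strip's top face. The two outlets left over have flat white blanking caps, 34 x 32 mm, 8 mm high.
- rocker1 (a joint): Rocker switch 1 of 5, counted from the strip's left (+y) end: black, 30 mm (x) by 22 mm (y), tilting about the strip's y. 0 rad = on: outlet end down, end facing the robot up. 0.4 rad = off: the reverse, that end's edge 3 mm above the strip's top. About 4 N on the raised end starts it; past half-way (0.2 rad, 3 mm down) it snaps to off by itself and stays. All five start on.
- rocker2 (a joint): Rocker switch 2, the second from the left end: same size, same joint values and same snap as rocker1; starts on (0).
- rocker3 (a joint): Rocker switch 3, the middle one: same size, same joint values and same snap as rocker1; starts on (0).
- rocker4 (a joint): Rocker switch 4, the fourth from the left end: same size, same joint values and same snap as rocker1; starts on (0).
- rocker5 (a joint): Rocker switch 5, the rightmost one: same size, same joint values and same snap as rocker1; starts on (0).
- rocker1_press (a point): Middle of the top face of rocker 1's raised end, 10 mm from its pivot towards the robot (strip's -x), about 8 mm above the strip's top while on, 4 mm lower when off. The rocker's outer edge is 4 mm further along -x, the strip's edge 13 mm. A fingertip that also rests on the other end (beyond the pivot) cannot flip it: press at or just outside this point.
- rocker2_press (a point): The same point on rocker 2 as rocker1_press on rocker 1.
- rocker3_press (a point): The same point on rocker 3 as rocker1_press on rocker 1.
- rocker4_press (a point): The same point on rocker 4 as rocker1_press on rocker 1.
- rocker5_press (a point): The same point on rocker 5 as rocker1_press on rocker 1.
- screwdriver: Screwdriver, 190 mm long, lying on the bench in front of the strip. Loose; to be left alone. Origin: under its middle.
- tape_measure: Closed pocket tape measure, 66 x 68 x 34 mm, lying flat on the bench in front of the strip. Loose; to be left alone. Origin: on the bench under its middle.
- padlock: Small brass padlock, body 30 x 40 x 20 mm with a steel shackle, lying on the bench behind the strip. Loose; to be left alone. Origin: on the bench under its middle.
- glue_bottle: White glue bottle, 54 mm across, 130 mm tall, standing on the bench beyond the strip's right end. Loose; to be left alone. Origin: on the bench under its middle.

How it is judged:
By the outcome, as a careful person would: the job done as asked, in the order asked, and still so for the second after the job is handed in, with the robot touching nothing.
It also fails if it takes over 29 s, if anything falls off the work surface, if the arm or the gripper's body presses on something with over 40 N, if the wrist force passes 120 N, or if a joint passes its speed limit or range.

## Working session

There is one attempt and no reset: what is moved stays moved. The work goes in short steps, Python scripts to look and compute and a tool call to move; the robot and the scene stay as the last step left them, time stands still between calls to the robot, and variables do not carry over. Pictures are saved under pics/ and viewed, about 8 in all and at most 12, crops included, and the job is handed in when it is done.

Besides the shell and the picture viewer there is one more tool, called after ">>>" by a JSON object that holds its "fn" and its "kwargs", one argument or row to a line. arm_command: Moves the arm, as the interface text tells. Its arguments: {"type":"object","properties":{"plan":{"type":"array"},"grip_force":{"type":"number"}},"required":["plan"]}

```bash
mkdir -p pics; ls
python3 - <<'E'
from rig import robot, optics
import cv2,numpy as np
for n in("top","scene"):
    i=optics.camera_info(n);p,d=optics.camera(n);np.savez(n+'.npz',p=p,d=d,**i);cv2.imwrite(f'pics/{n}.png',p);print(n,i,d.min(),d.max())
print(robot.get_obs())
E
```

```text
pics
top {'mtx': array([[354.60956003,   0.        , 255.10825904],
       [  0.        , 354.60956003, 187.70535726],
       [  0.        ,   0.        ,   1.        ]]), 'position': array([ 0.41005469, -0.03373408,  0.94514804]), 'rotation': array([ 0.70617075, -0.70346321,  0.06411662, -0.0484917 ])} 0.0 1.887936
scene {'mtx': array([[430.88125396,   0.        , 252.40915821],
       [  0.        , 430.88125396, 186.8853751 ],
       [  0.        ,   0.        ,   1.        ]]), 'position': array([1.0340777 , 0.58470183, 0.67511831]), 'rotation': array([ 0.28529608,  0.85488351, -0.41083079, -0.13783467])} 0.0 3.8894289
{'time': 0.1, 'q': array([ 1.05747052e+00,  5.28344016e-01,  1.43375925e+00,  2.74142854e-05,
        1.18139097e+00, -1.78525727e-01]), 'joint_velocities': array([-0.00045569, -0.00096218, -0.00167499,  0.00188793,  0.00036526,
        0.00027471]), 'joint_torque': array([-6.59471443e-04, -4.40986598e+01, -1.77151340e+01,  6.34468440e-02,
        5.33218158e-02, -4.23759639e-05]), 'position': array([0.20498453, 0.58967117, 0.18409223]), 'tool_rot': array([-0.40997574,  0.57693442,  0.40941988,  0.57570994]), 'ft_force': array([ 0.43305205,  0.06807444, -0.36717538]), 'moment': array([0.02147533, 0.00274947, 0.01527087]), 'grip_width': 0.08743196334729868}
```

View pics/top.png

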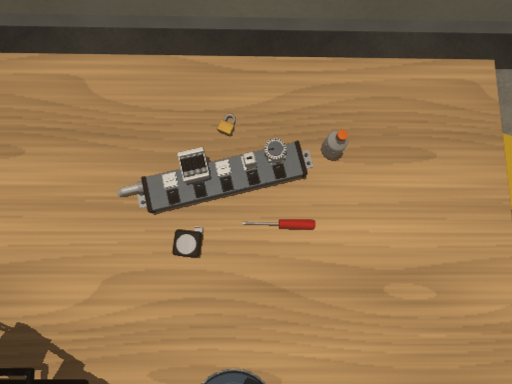

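View pics/scene.png

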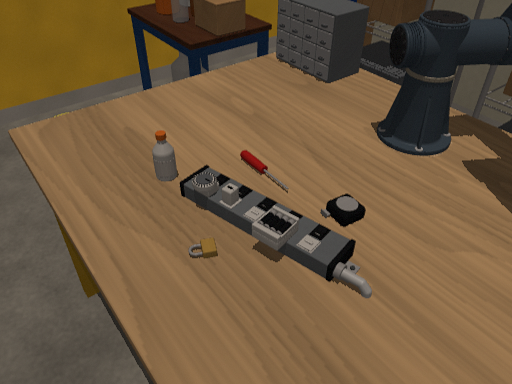

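The top view has robot +x pointing up. The charger is at about (194,164), in the second outlet from the left, so the target is rocker 2 at about (200,189). The USB adapter is in outlet 4, the timer in outlet 5, and blanking caps are on 1 and 3.

```bash
cat > h.py <<'E'
import numpy as np,cv2
from scipy.spatial.transform import Rotation as R
def load(n): return np.load(n+'.npz')
def plane(c,uv,z):
    r=R.from_quat(c['rotation']).apply(np.linalg.inv(c['mtx'])@[uv[0],uv[1],1]); p=c['position']
    return p+r*(z-p[2])/r[2]
def proj(c,P):
    q=c['mtx']@R.from_quat(c['rotation']).inv().apply(np.asarray(P)-c['position']); return q[:2]/q[2]
E
python3 - <<'E'
from h import *
c=load('top');p=c['p'];d=c['d']
m=(p.max(2)<45).astype('u1');m[:130]=0;m[220:]=0
n,l,s,ce=cv2.connectedComponentsWithStats(m)
for i in range(1,n):
    if s[i,4]>25: print(s[i],ce[i].round(1),plane(c,ce[i],.05).round(4), np.median(d[l==i]).round(4))
# point cloud: strip top via depth
v,u=np.mgrid[130:220,110:330]; dd=d[130:220,110:330]
X=np.stack([u,v,np.ones_like(u)],-1)@np.linalg.inv(c['mtx']).T*dd[...,None]
W=R.from_quat(c['rotation']).apply(X.reshape(-1,3))+c['position']
hi=W[(W[:,2]>.034)&(W[:,2]<.062)]
rect=cv2.minAreaRect(hi[:,:2].astype('f4')*1000);print(rect,np.median(hi[:,2]))
print(np.median(W[W[:,2]<.01][:,2]))
cv2.imwrite('pics/c.png',cv2.resize(p[130:220,115:315],None,fx=4,fy=4,interpolation=cv2.INTER_CUBIC))
E
```

```text
[189 155  16  15 107] [196.4 162.1] [0.62  0.098 0.05 ] 0.886
[181 159   9  13  59] [185.5 165. ] [0.6122 0.1259 0.05  ] 0.885
[275 169  10   9  59] [279.5 173. ] [ 0.5927 -0.1162  0.05  ] 0.916
[249 174  10  10  62] [253.6 179. ] [ 0.5767 -0.0495  0.05  ] 0.9119
[223 181   9   9  57] [227.  185.6] [0.5591 0.0183 0.05  ] 0.9068
[196 187  10  10  62] [200.2 191.9] [0.5425 0.0862 0.05  ] 0.9036
[169 192  10  11  62] [173.5 198.3] [0.5258 0.1532 0.05  ] 0.899
((602.7471923828125, 18.916961669921875), (119.37425994873047, 550.341796875), 13.899809837341309) 0.04315696886752213
0.0005137273728479386
```

View pics/c.png

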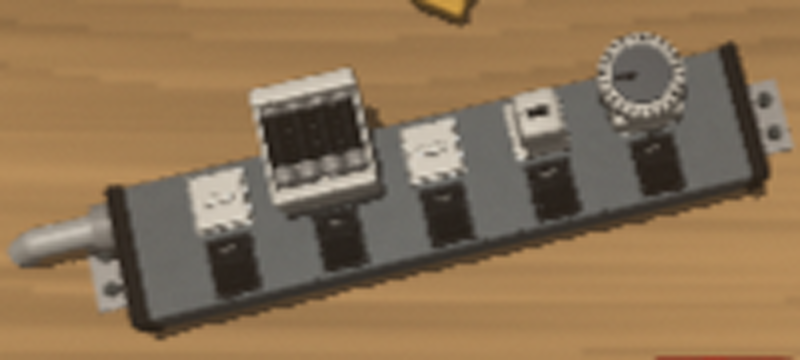

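The close-up confirms it: the charger (crop x 255-380) is straight in front of rocker 2 (crop about (342,238)). Spacing comes out at 69.4 mm against 70, and yaw at about 13.9°. Next I'll refine the rocker positions and work out the hover move.

```bash
cat >> h.py <<'E'
def tomove(o,target,yaw):
    """shift (cm, tool axes) and turn about tool x to have tool z along strip y, pointing down"""
    T=R.from_quat(o['tool_rot']); s=T.inv().apply(np.asarray(target)-o['position'])*100
    out=[]
    for sg in(1,-1):
        z=sg*np.array([-np.sin(yaw),np.cos(yaw),0]);x=np.array([0,0,-1.]);y=np.cross(z,x)
        rv=(T.inv()*R.from_matrix(np.stack([x,y,z],1))).as_rotvec(); out.append(rv.round(3))
    return s.round(2),out
E
python3 - <<'E'
from h import *
from rig import robot
c=load('top');p=c['p'];d=c['d']
m=(p.max(2)<70).astype('u1');m[:168]=0;m[203:]=0
n,l,s,ce=cv2.connectedComponentsWithStats(m)
for i in range(1,n):
    if s[i,4]>40: print(s[i],ce[i].round(1),plane(c,ce[i],.047).round(4))
yaw=np.radians(13.95)
# strip's sides: gray/black vs wood at top, from edges: saturation mask
hsv=cv2.cvtColor(p,cv2.COLOR_BGR2HSV)
g=p.astype(int); wood=(g[...,2]-g[...,0]>35)
ex=np.array([np.cos(yaw),np.sin(yaw)]);ey=np.array([-ex[1],ex[0]])
# profile along strip x through gaps between rockers, at z=.042
c3=np.array([.5591,.0183])
for off in(-.17,-.105,-.035,.035,.105,.17):
    row=''
    for t in np.arange(-.05,.09,.0025):
        P=np.r_[c3+ey*off+ex*t,.042];u,v=proj(c,P);row+='w' if wood[int(round(v)),int(round(u))] else '.'
    print(off,row)
o=robot.get_obs()
print(tomove(o,[.53,.083,.16],yaw))
E
```

```text
[246 169  14  17 152] [252.8 177.2] [ 0.582  -0.0475  0.047 ]
[273 168  13  11 115] [279.2 172.6] [ 0.5944 -0.1157  0.047 ]
[186 168 121  35 321] [251.6 187.1] [ 0.5561 -0.0445  0.047 ]
[142 177   9  26 115] [145.4 189.6] [0.5482 0.226  0.047 ]
[187 177  24  21 200] [199.5 187.8] [0.5535 0.0886 0.047 ]
[220 176  14  16 154] [226.3 183.4] [0.5653 0.0204 0.047 ]
[167 188  13  15 149] [173.  195.7] [0.5327 0.1553 0.047 ]
-0.17 wwwwwwwwwwww........................................wwwww
-0.105 wwwwwwwwwwww......................................wwwwwww
-0.035 wwwwwwwwwww.......................................wwwwwww
0.035 wwwwwwwwwww.........................................wwwww
0.105 wwwwwwwwwwww.............................................
0.17 wwwwwwwwwww.......................................wwwwwww
(array([  2.46, -47.35, -37.17]), [array([-0.578, -0.002, -0.001]), array([ 2.563e+00, -1.000e-03,  2.000e-03])])
```

Rocker 2's pivot is at about (0.549, 0.088). The front edge of the strip, 23 mm ahead of it, agrees. Now moving to hover above it.

>>> {"fn": "arm_command", "kwargs": {
  "plan": [
    [0,-4.7,-3.7,0,0,0,0],
    [0,-4.7,-3.7,0,0,0,0],
    [0,-4.7,-3.7,0,0,0,0],
    [0,-4.7,-3.7,0,0,0,0],
    [0,-4.7,-3.7,0,0,0,0],
    [0,-4.7,-3.7,0,0,0,0],
    [0,-4.7,-3.7,0,0,0,0],
    [0,-4.7,-3.7,0,0,0,0],
    [0,-4.7,-3.7,0,0,0,0],
    [0,-4.7,-3.7,0,0,0,0],
    [0,0,0,-0.15,0,0,0],
    [0,0,0,-0.15,0,0,0]
  ]
}}

```text
time: 1.6
position: [0.5385, 0.0702, 0.1805]
tool_rot: [-0.494, 0.507, 0.494, 0.505]
ft_force: [0.4, 0.3, 0.4]
grip_width: 0.0002
```

>>> {"fn": "arm_command", "kwargs": {
  "plan": [
    [0,0,0,-0.15,0,0,0],
    [0,0,0,-0.12,0,0,0],
    [0,0,0,0,0,0,0]
  ]
}}

```text
time: 1.98
position: [0.5376, 0.0693, 0.1791]
tool_rot: [-0.558, 0.434, 0.56, 0.432]
ft_force: [-0.6, 0.1, -0.0]
grip_width: 0.0004
```

Run:
```python
from h import *
from rig import robot,optics
o=robot.get_obs();print(o['time'],o['position'],o['q'],o['grip_width'],o['ft_force'])
i=optics.camera_info('wrist');p,d=optics.camera('wrist');print(i)
np.savez('wrist.npz',p=p,d=d,pos=o['position'],rot=o['tool_rot'],**i);cv2.imwrite('pics/w.png',p)
print(tomove(o,[.536,.085,.12],np.radians(13.95)))
```

```text
1.975 [0.53762632 0.06930815 0.179099  ] [-7.72370115e-02  4.25655214e-01  1.64393527e+00 -1.37456949e-03
  1.07641436e+00 -1.89920543e+00] 0.00041152592062536 [-0.61435855  0.08974113 -0.00137102]
{'mtx': array([[297.31863964,   0.        , 256.03623886],
       [  0.        , 297.31863964, 189.591682  ],
       [  0.        ,   0.        ,   1.        ]]), 'tool_from_camera': array([[-1.35142194e-03, -3.00101091e-01,  9.53906447e-01,
        -1.99346107e-01],
       [ 1.62145157e-04, -9.53907371e-01, -3.00101152e-01,
         8.25622291e-02],
       [ 9.99999074e-01, -2.50891971e-04,  1.33779129e-03,
        -3.61643449e-04],
       [ 0.00000000e+00,  0.00000000e+00,  0.00000000e+00,
         1.00000000e+00]])}
(array([ 5.91, -0.26,  1.56]), [array([ 0.008,  0.   , -0.005]), array([-3.133,  0.007,  0.   ])])
```

View pics/w.png

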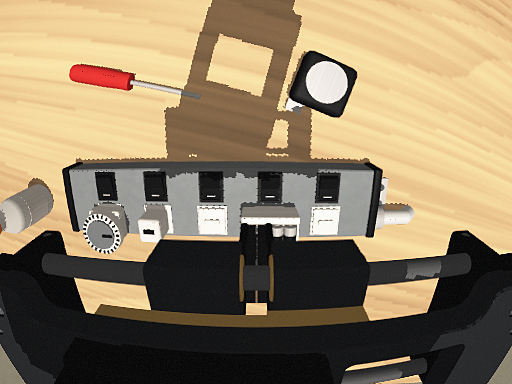

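The wrist view is flipped, with the robot side at the top. Rockers 5 to 1 run left to right, and rocker 2 is at about (269,186) with the charger directly behind it at (270,215). Now measuring through the fisheye model.

```bash
cat >> h.py <<'E'
def fish(w,uv,z):
    K=w['mtx'];a=np.array([uv[0]-K[0,2],uv[1]-K[1,2]])/K[0,0];t=np.hypot(*a)
    r=np.r_[a/t*np.sin(t),np.cos(t)];M=w['tool_from_camera'];T=R.from_quat(w['rot'])
    o=T.apply(M[:3,3])+w['pos'];r=T.apply(M[:3,:3]@r);return o+r*(z-o[2])/r[2]
E
python3 - <<'E'
from h import *
w=load('wrist');p=w['p']
m=(p.max(2)<75).astype('u1');m[:166]=0;m[208:]=0
n,l,s,ce=cv2.connectedComponentsWithStats(m);C=[]
for i in range(1,n):
    if 200<s[i,4]<1500 and 80<ce[i][0]<345:
        x0,y0,ww,hh,_=s[i];P=fish(w,ce[i],.048);C.append(P)
        cu=x0+ww/2
        print(s[i],P.round(4),'front/back',fish(w,(cu,y0),.051).round(4),fish(w,(cu,y0+hh),.044).round(4))
C=np.array(C)
E
```

```text
[ 95 171  23  30 539] [ 0.5995 -0.1112  0.048 ] front/back [ 0.5795 -0.1108  0.051 ] [ 0.6226 -0.1103  0.044 ]
```

Run:
```python
from h import *
w=load('wrist');p=w['p']
for th in(30,45,60):
  m=(p.max(2)<th).astype('u1');m[:170]=0;m[206:]=0
  n,l,s,ce=cv2.connectedComponentsWithStats(m)
  for i in range(1,n):
    if s[i,4]>150:
        x0,y0,ww,hh,_=s[i];cu=x0+ww/2
        print(th,s[i],fish(w,ce[i],.048).round(4),'front/back',fish(w,(cu,y0),.051).round(4),fish(w,(cu,y0+hh),.044).round(4))
cv2.imwrite('pics/w2.png',cv2.resize(p[150:250,180:360],None,fx=4,fy=4,interpolation=cv2.INTER_CUBIC))
```

```text
30 [ 63 170  11  36 210] [ 0.6175 -0.1714  0.048 ] front/back [ 0.5918 -0.1695  0.051 ] [ 0.647 -0.172  0.044]
30 [144 171  24  30 534] [ 0.5832 -0.0449  0.048 ] front/back [ 0.5639 -0.0454  0.051 ] [ 0.6041 -0.0416  0.044 ]
30 [ 95 172  22  28 498] [ 0.5994 -0.1114  0.048 ] front/back [ 0.581  -0.1113  0.051 ] [ 0.6214 -0.1112  0.044 ]
30 [199 172  24  23 334] [0.5593 0.0201 0.048 ] front/back [0.5492 0.0193 0.051 ] [0.5788 0.0245 0.044 ]
30 [258 172  24  17 316] [0.5425 0.0862 0.048 ] front/back [0.5326 0.0845 0.051 ] [0.5541 0.0907 0.044 ]
30 [318 175  22  24 256] [0.5282 0.1544 0.048 ] front/back [0.5185 0.152  0.051 ] [0.5484 0.1639 0.044 ]
45 [ 63 170  11  36 227] [ 0.6179 -0.1713  0.048 ] front/back [ 0.5918 -0.1695  0.051 ] [ 0.647 -0.172  0.044]
45 [144 171  24  30 609] [ 0.5829 -0.0445  0.048 ] front/back [ 0.5639 -0.0454  0.051 ] [ 0.6041 -0.0416  0.044 ]
45 [199 171  25  31 682] [0.5661 0.0219 0.048 ] front/back [0.5479 0.0196 0.051 ] [0.5874 0.0269 0.044 ]
45 [258 171  24  31 580] [0.5484 0.0887 0.048 ] front/back [0.5315 0.0842 0.051 ] [0.5698 0.095  0.044 ]
45 [370 170
[... 374 characters left out ...]
 [ 0.592  -0.1704  0.051 ] [ 0.6473 -0.1729  0.044 ]
60 [ 95 171  23  30 528] [ 0.5994 -0.1111  0.048 ] front/back [ 0.5795 -0.1108  0.051 ] [ 0.6226 -0.1103  0.044 ]
60 [143 171  25  30 632] [ 0.5828 -0.0444  0.048 ] front/back [ 0.5641 -0.046   0.051 ] [ 0.6043 -0.0422  0.044 ]
60 [198 171  26  31 710] [0.5661 0.0221 0.048 ] front/back [0.5481 0.019  0.051 ] [0.5875 0.0263 0.044 ]
60 [257 171  26  32 731] [0.5496 0.0885 0.048 ] front/back [0.5315 0.0842 0.051 ] [0.571  0.0953 0.044 ]
60 [370 170  12  36 292] [0.5186 0.2171 0.048 ] front/back [0.4972 0.2075 0.051 ] [0.5421 0.2283 0.044 ]
60 [315 172  25  31 677] [0.5337 0.1554 0.048 ] front/back [0.5156 0.1492 0.051 ] [0.5538 0.1637 0.044 ]
```

View pics/w2.png

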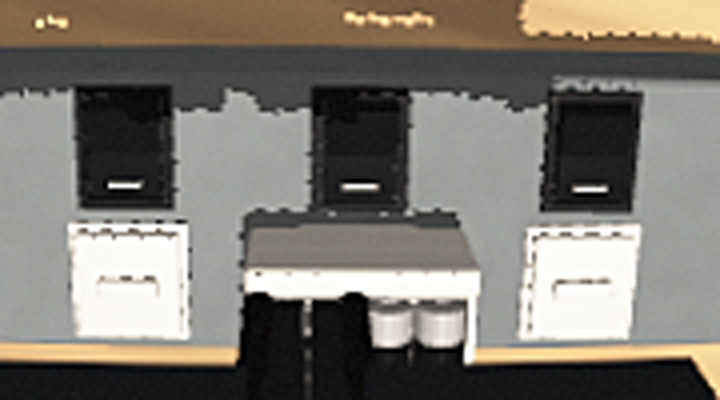

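Wrist and top views agree on rocker 2's pivot within about 1 mm, at (0.549, 0.088). Pressing 13 mm outward means (0.5364, 0.0849). I'll line up sideways first, then descend.

>>> {"fn": "arm_command", "kwargs": {
  "plan": [
    [0,-0.3,1.55,0,0,0,0],
    [0,0,0,0,0,0,0],
    [3,0,0,0,0,0,0],
    [3,0,0,0,0,0,0],
    [3,0,0,0,0,0,0],
    [0.9,0,0,0,0,0,0],
    [0,0,0,0,0,0,0]
  ]
}}

```text
time: 2.9
position: [0.5381, 0.0881, 0.0791]
tool_rot: [0.559, -0.434, -0.558, -0.433]
ft_force: [-0.3, -0.5, -0.6]
grip_width: 0.0007
```

Run:
```python
from h import *
from rig import robot
o=robot.get_obs();print(o['time'],o['position'],o['ft_force'])
print(tomove(o,[.5364,.0849,.0465],np.radians(13.95)))
```

```text
2.9 [0.53809087 0.08806863 0.07910301] [-0.34224861 -0.51230916 -0.60334724]
(array([ 3.26,  0.24, -0.26]), [array([ 0.006, -0.001, -0.   ]), array([-3.135e+00,  0.000e+00, -2.000e-03])])
```

>>> {"fn": "arm_command", "kwargs": {
  "plan": [
    [0,0.25,-0.25,0,0,0,0],
    [1.5,0,0,0,0,0,0],
    [0.8,0,0,0,0,0,0],
    [0,0,0,0,0,0,0]
  ]
}}

```text
time: 3.4
position: [0.5384, 0.0847, 0.0572]
tool_rot: [0.56, -0.433, -0.556, -0.435]
ft_force: [1.0, 0.6, -0.5]
grip_width: 0.0005
```

Run:
```python
from h import *
from rig import robot
o=robot.get_obs();print(o['time'],o['position'],o['ft_force'])
print(tomove(o,[.5364,.0849,.0465],np.radians(13.95)))
```

```text
3.4 [0.53840871 0.08467165 0.05724429] [ 0.95884908  0.5988046  -0.48082775]
(array([1.07, 0.19, 0.08]), [array([ 0.006, -0.003,  0.005]), array([-3.135, -0.008, -0.005])])
```

>>> {"fn": "arm_command", "kwargs": {
  "plan": [
    [0,0.2,0,0,0,0,0],
    [0.4,0,0,0,0,0,0],
    [0.25,0,0,0,0,0,0],
    [0,0,0,0,0,0,0]
  ]
}}

```text
time: 3.9
position: [0.5367, 0.0842, 0.0506]
tool_rot: [0.561, -0.433, -0.556, -0.435]
ft_force: [0.1, 0.7, -0.2]
grip_width: 0.0006
```

>>> {"fn": "arm_command", "kwargs": {
  "plan": [
    [0.2,0,0,0,0,0,0]
  ]
}}

```text
time: 4.03
position: [0.5369, 0.0841, 0.0486]
tool_rot: [0.561, -0.433, -0.556, -0.435]
ft_force: [-0.1, 0.1, -0.4]
grip_width: 0.0002
```

>>> {"fn": "arm_command", "kwargs": {
  "plan": [
    [0.2,0,0,0,0,0,0]
  ]
}}

```text
time: 4.15
position: [0.537, 0.0842, 0.0466]
tool_rot: [0.561, -0.433, -0.556, -0.435]
ft_force: [0.5, -0.2, 0.4]
grip_width: 0.0004
```

No force is showing at z=0.0466, so I'll check with the cameras.

Run:
```python
from h import *
from rig import robot,optics
o=robot.get_obs();print(o['position'],o['ft_force'])
p,d=optics.camera('wrist');q,_=optics.camera('top')
a=cv2.resize(p[100:300,100:400],None,fx=2.6,fy=2.6,interpolation=cv2.INTER_CUBIC)
cv2.imwrite('pics/w3.png',a)
```

```text
[0.53702827 0.08416504 0.04656432] [ 0.45279123 -0.15671748  0.39703978]
```

View pics/w3.png

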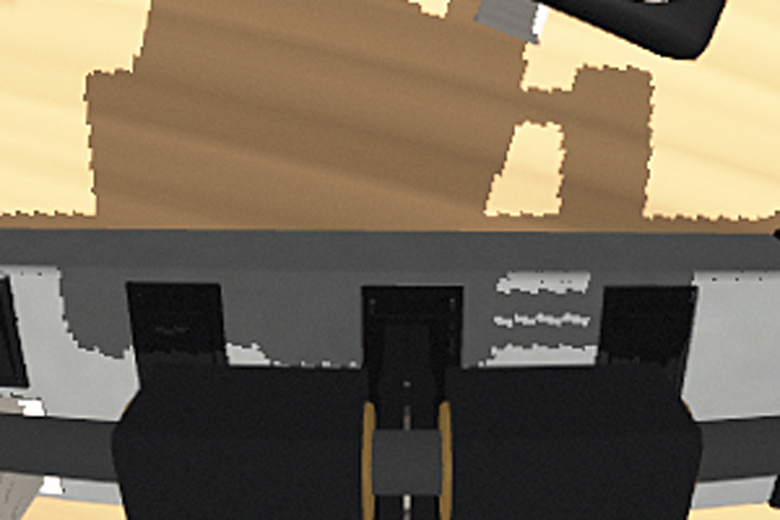

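The fingertips are centred on rocker 2, whose near end looks lower than its neighbours'. I'll lift to check.

>>> {"fn": "arm_command", "kwargs": {
  "plan": [
    [-2,0,0,0,0,0,0],
    [-4,0,0,0,0,0,0],
    [-5,0,0,0,0,0,0],
    [-2,0,0,0,0,0,0],
    [0,0,0,0,0,0,0]
  ]
}}

```text
time: 4.88
position: [0.5355, 0.0843, 0.1794]
tool_rot: [0.56, -0.433, -0.557, -0.434]
ft_force: [0.6, -0.1, -0.8]
grip_width: 0.0002
```

Run:
```python
from h import *
from rig import robot,optics
o=robot.get_obs();print(o['time'],o['position'],o['ft_force'])
p,d=optics.camera('wrist')
a=cv2.resize(p[150:240,80:360],None,fx=2.8,fy=2.8,interpolation=cv2.INTER_CUBIC)
cv2.imwrite('pics/w4.png',np.clip(a.astype(float)*2.2,0,255).astype('u1'))
```

```text
4.875 [0.53552367 0.0843394  0.17939509] [ 0.57326391 -0.11335818 -0.76031138]
```

View pics/w4.png

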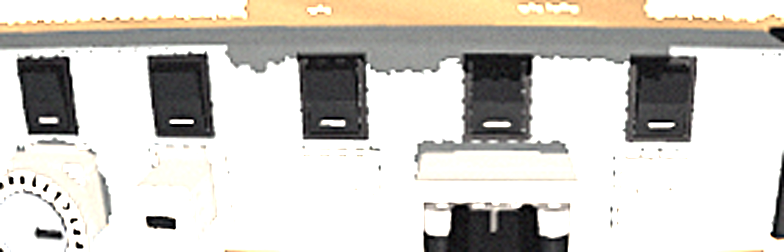

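The picture doesn't settle it, so I'll compare depth-derived heights at both ends of each rocker.

```bash
cat > ht.py <<'E'
from h import *
from rig import robot,optics
o=robot.get_obs();i=optics.camera_info('wrist')
p,d=optics.camera('wrist')
w=dict(p=p,d=d,pos=o['position'],rot=o['tool_rot'],**i);np.savez('wa.npz',**w)
K=w['mtx'];v,u=np.mgrid[150:240,60:400];a=np.stack([(u-K[0,2]),(v-K[1,2])],-1)/K[0,0]
t=np.linalg.norm(a,axis=-1,keepdims=True)+1e-9
r=np.concatenate([a/t*np.tan(t),np.ones_like(t)],-1)*d[150:240,60:400,None]
M=w['tool_from_camera'];W=R.from_quat(w['rot']).apply((r@M[:3,:3].T+M[:3,3]).reshape(-1,3))+w['pos']
yaw=np.radians(13.95);ex=np.array([np.cos(yaw),np.sin(yaw)]);ey=np.array([-ex[1],ex[0]])
piv3=np.array([.5658,.0213]);L=np.stack([(W[:,:2]-piv3)@ex,(W[:,:2]-piv3)@ey],1)
for k in range(5):
    print(k+1,[(round(float(np.median(W[s,2])*1000),1),int(s.sum())) for b in np.arange(-.02,.02,.004) for s in [(abs(L[:,1]-.07*(2-k))<.008)&(L[:,0]>=b)&(L[:,0]<b+.004)&(d[150:240,60:400].ravel()>0)]])
E
python3 ht.py; python3 -c "
import numpy as np
"
```

```text
1 [(33.7, 97), (43.6, 54), (49.3, 58), (49.1, 42), (47.9, 39), (46.7, 39), (46.0, 40), (45.2, 39), (45.2, 38), (44.7, 39)]
2 [(31.2, 138), (43.6, 55), (48.8, 60), (49.3, 41), (48.1, 45), (46.5, 40), (45.7, 45), (45.4, 47), (45.2, 40), (44.5, 35)]
3 [(38.2, 97), (44.0, 52), (49.2, 53), (48.9, 38), (47.7, 42), (46.6, 40), (45.5, 39), (45.4, 40), (45.0, 36), (43.9, 38)]
4 [(38.7, 74), (43.2, 42), (48.3, 53), (49.3, 36), (47.5, 36), (46.2, 34), (45.7, 36), (45.2, 35), (44.8, 39), (44.4, 28)]
5 [(25.9, 97), (43.5, 31), (47.1, 43), (48.9, 30), (47.7, 30), (46.5, 25), (45.3, 27), (45.3, 28), (45.2, 29), (43.5, 30)]
```

All five rockers still show the same "on" profile: near end at 49 mm, far end at 45 mm. Zero force agrees that the fingertips hadn't touched yet. I'll go back down and continue in small steps until I see force.

>>> {"fn": "arm_command", "kwargs": {
  "plan": [
    [5,0,0,0,0,0,0],
    [5,0,0,0,0,0,0],
    [2.3,0,0,0,0,0,0],
    [0,0,0,0,0,0,0]
  ]
}}

```text
time: 5.48
position: [0.5311, 0.0842, 0.0466]
tool_rot: [-0.557, 0.436, 0.56, 0.432]
ft_force: [0.4, -0.2, -0.3]
grip_width: 0.0003
```

Run:
```python
from h import *
from rig import robot
o=robot.get_obs();print(o['time'],o['position'],o['ft_force'])
print(tomove(o,[.5364,.0849,.0465],np.radians(13.95)))
```

```text
5.475 [0.53113191 0.08418337 0.04658969] [ 0.41939534 -0.18437633 -0.30015543]
(array([ 0.01, -0.53, -0.06]), [array([ 0.006,  0.001, -0.007]), array([-3.136e+00,  1.100e-02,  1.000e-03])])
```

>>> {"fn": "arm_command", "kwargs": {
  "plan": [
    [-0.8,0,0,0,0,0,0],
    [0,-0.55,-0.05,0,0,0,0],
    [0.7,0,0,0,0,0,0],
    [0.1,0,0,0,0,0,0]
  ]
}}

```text
time: 5.98
position: [0.5389, 0.0851, 0.0489]
tool_rot: [-0.558, 0.435, 0.559, 0.433]
ft_force: [0.0, -0.2, -0.2]
grip_width: 0.0006
```

>>> {"fn": "arm_command", "kwargs": {
  "plan": [
    [0.1,0,0,0,0,0,0]
  ]
}}

```text
time: 6.1
position: [0.5391, 0.0851, 0.0482]
tool_rot: [-0.558, 0.435, 0.559, 0.433]
ft_force: [-0.2, 0.4, 0.1]
grip_width: 0.0003
```

>>> {"fn": "arm_command", "kwargs": {
  "plan": [
    [0.1,0,0,0,0,0,0]
  ]
}}

```text
time: 6.22
position: [0.5391, 0.0851, 0.0472]
tool_rot: [-0.558, 0.435, 0.559, 0.433]
ft_force: [0.9, -0.2, -0.1]
grip_width: 0.0005
```

>>> {"fn": "arm_command", "kwargs": {
  "plan": [
    [0.1,0,0,0,0,0,0]
  ]
}}

```text
time: 6.35
position: [0.539, 0.0851, 0.0462]
tool_rot: [-0.558, 0.435, 0.559, 0.433]
ft_force: [0.8, 0.9, 0.5]
grip_width: 0.0003
```

>>> {"fn": "arm_command", "kwargs": {
  "plan": [
    [0,0.2,0,0,0,0,0],
    [0.1,0,0,0,0,0,0]
  ]
}}

```text
time: 6.6
position: [0.5368, 0.0846, 0.045]
tool_rot: [-0.558, 0.435, 0.559, 0.433]
ft_force: [-0.3, -0.3, -0.1]
grip_width: 0.0004
```

>>> {"fn": "arm_command", "kwargs": {
  "plan": [
    [0.1,0,0,0,0,0,0]
  ]
}}

```text
time: 6.72
position: [0.5368, 0.0846, 0.044]
tool_rot: [-0.558, 0.435, 0.559, 0.433]
ft_force: [0.3, 0.2, -0.3]
grip_width: 0.0009
```

>>> {"fn": "arm_command", "kwargs": {
  "plan": [
    [0.1,0,0,0,0,0,0]
  ]
}}

```text
time: 6.85
position: [0.5368, 0.0846, 0.0429]
tool_rot: [-0.558, 0.435, 0.559, 0.433]
ft_force: [-0.2, -0.4, 0.3]
grip_width: 0.0001
```

Still no force at z=0.043, so something disagrees. I'll look from the side with the scene camera.

Run:
```python
from h import *
from rig import robot,optics
i=optics.camera_info('scene');p,d=optics.camera('scene');np.savez('s2.npz',p=p,d=d,**i)
o=robot.get_obs();print(o['position'],proj(i,o['position']))
cv2.imwrite('pics/s2.png',cv2.resize(p[130:290,170:390],None,fx=3.6,fy=3.6,interpolation=cv2.INTER_CUBIC))
```

```text
[0.53669416 0.08457042 0.04277743] [296.44210801 213.32799469]
```

View pics/s2.png

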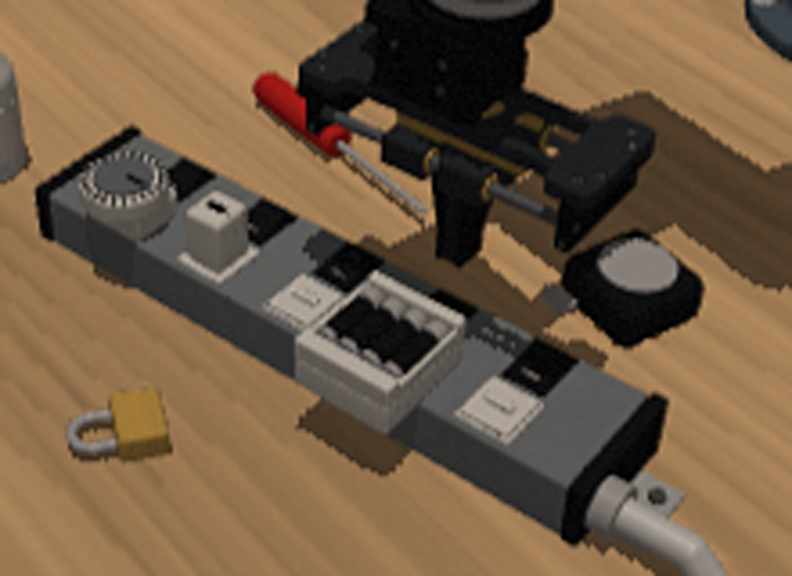

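The fingertips are at crop (456,262), which is pixel (297,203), but the reported TCP projects to (296,213). The real tips are therefore not at the reported TCP. I'll locate them in 3D from depth.

Run:
```python
from h import *
from rig import robot,optics
c=load('s2');d=c['d']
def bp(u,v): return R.from_quat(c['rotation']).apply(np.linalg.inv(c['mtx'])@[u,v,1]*d[v,u])+c['position']
for v in range(182,212,2): print(v,[bp(u,v).round(3).tolist() for u in (294,297,300)])
# depth calibration check: strip top / table points
for P in([.55,.0533,.042],[.58,.05,.042],[.5,.19,.042]):
    u,v=proj(c,P).round().astype(int);print(P,bp(u,v).round(4))
w,dw=optics.camera('wrist');i=optics.camera_info('wrist');K=i['mtx']
# where would TCP project in the wrist view; depth there
M=np.linalg.inv(i['tool_from_camera'])
for x in(0,-.01,-.02,-.03):
    q=M[:3]@[x,0.0095,0,1];t=np.arctan2(np.hypot(*q[:2]),q[2]);uv=q[:2]/np.hypot(*q[:2])*t*K[0,0]+K[:2,2]
    print(x,uv.round(1),'expected depth',q[2].round(4),'seen',dw[int(round(uv[1]))-1:int(round(uv[1]))+2,int(round(uv[0]))-3:int(round(uv[0]))+4:3].round(4).tolist())
```

```text
182 [[0.572, 0.106, 0.159], [0.568, 0.11, 0.16], [0.567, 0.118, 0.165]]
184 [[0.547, 0.081, 0.127], [0.569, 0.112, 0.157], [0.567, 0.118, 0.16]]
186 [[0.548, 0.082, 0.123], [0.546, 0.088, 0.126], [0.546, 0.097, 0.131]]
188 [[0.549, 0.083, 0.119], [0.546, 0.089, 0.121], [0.546, 0.097, 0.126]]
190 [[0.546, 0.08, 0.11], [0.545, 0.089, 0.115], [0.545, 0.097, 0.121]]
192 [[0.547, 0.082, 0.107], [0.545, 0.089, 0.11], [0.543, 0.096, 0.113]]
194 [[0.546, 0.081, 0.1], [0.546, 0.091, 0.106], [0.54, 0.093, 0.105]]
196 [[0.548, 0.084, 0.098], [0.545, 0.09, 0.1], [0.541, 0.095, 0.102]]
198 [[0.548, 0.085, 0.093], [0.545, 0.091, 0.095], [0.538, 0.092, 0.092]]
200 [[0.547, 0.084, 0.085], [0.546, 0.093, 0.091], [0.537, 0.092, 0.086]]
202 [[0.482, 0.017, 0.001], [0.546, 0.093, 0.086], [0.47, 0.026, 0.001]]
204 [[0.484, 0.02, -0.002], [0.482, 0.028, 0.002], [0.474, 0.03, -0.001]]
206 [[0.491, 0.029, 0.001], [0.485, 0.032, -0.0], [0.479, 0.037, 0.0]]
208 [[0.496, 0.034, 0.001], [0.49, 0.038, 0.001], [0.485, 0.043, 0.001]]
210 [[0.5, 0.038, -0.0], [0.493, 0.041, -0.002], [0.489, 0.047, 0.0]]
[0.55, 0.05
[... 385 characters left out ...]
 expected depth 0.2025 seen [[0.21619999408721924, 0.21410000324249268, 0.21629999577999115], [0.2143000066280365, 0.21490000188350677, 0.21490000188350677], [0.21459999680519104, 0.21490000188350677, 0.21469999849796295]]
-0.02 [256.2 214. ] expected depth 0.193 seen [[0.21410000324249268, 0.21369999647140503, 0.21320000290870667], [0.21299999952316284, 0.21410000324249268, 0.2143000066280365], [0.2134999930858612, 0.2134000062942505, 0.21469999849796295]]
-0.03 [256.2 220.1] expected depth 0.1835 seen [[0.2126999944448471, 0.21220000088214874, 0.21310000121593475], [0.21220000088214874, 0.21250000596046448, 0.21199999749660492], [0.211899995803833, 0.2101999968290329, 0.21089999377727509]]
```

The scene depth puts the real fingertip bottom at z≈0.083 with the right xy, while the reported TCP z is 0.043. I'll cross-check with the wrist camera's height reading at this pose and where the finger ends in its view.

```bash
python3 ht.py
python3 - <<'E'
from h import *
w=load('wa');d=w['d'];K=w['mtx'];M=w['tool_from_camera']
for u in(248,256,264):
  for v in range(196,300,8):
    a=np.array([u-K[0,2],v-K[1,2]])/K[0,0];t=np.hypot(*a);r=np.r_[a/t*np.tan(t),1]*d[v,u]
    T=M[:3,:3]@r+M[:3,3]; print(u,v,'tool',(T*1000).round(0),w['p'][v,u])
print(w['pos'])
E
```

```text
1 [(28.7, 400), (43.6, 123), (49.0, 153), (49.2, 83), (47.9, 76), (46.7, 78), (45.8, 26), (nan, 0), (nan, 0), (nan, 0)]
2 [(30.0, 433), (43.4, 135), (47.7, 140), (nan, 0), (nan, 0), (nan, 0), (nan, 0), (nan, 0), (nan, 0), (nan, 0)]
3 [(29.0, 402), (43.4, 123), (48.4, 155), (49.1, 85), (47.8, 80), (46.5, 81), (45.8, 41), (nan, 0), (nan, 0), (nan, 0)]
4 [(28.8, 296), (43.4, 86), (48.4, 115), (49.3, 61), (47.7, 59), (46.2, 57), (45.8, 59), (45.1, 46), (nan, 0), (nan, 0)]
5 [(nan, 0), (nan, 0), (nan, 0), (nan, 0), (nan, 0), (nan, 0), (nan, 0), (nan, 0), (nan, 0), (nan, 0)]
248 196 tool [25.  7. -6.] [82 82 81]
248 204 tool [ 6.  7. -6.] [74 76 74]
248 212 tool [ 0.  3. -6.] [10 11 12]
248 220 tool [-3. -2. -6.] [15 15 14]
248 228 tool [-41.   9.  -5.] [19 18 19]
248 236 tool [-52.  10.  -5.] [26 25 27]
248 244 tool [-61.   9.  -4.] [23 24 23]
248 252 tool [-70.   9.  -4.] [18 18 19]
248 260 tool [-78.   9.  -4.] [21 19 23]
248 268 tool [-121.   33.   -3.] [52 52 53]
248 276 tool [-124.   32.   -3.] [55 54 55]
248 284 tool [-125.   29.   -3.] [54 54 54]
248 292 tool [-86.  -3.  -4.] [25 2
[... 450 characters left out ...]

256 284 tool [-124.   29.   -0.] [57 57 58]
256 292 tool [-86.  -3.  -0.] [192 203 212]
264 196 tool [25.  7.  6.] [76 76 74]
264 204 tool [7. 7. 6.] [73 76 75]
264 212 tool [1. 3. 6.] [ 9 11 10]
264 220 tool [-3. -2.  6.] [19 20 20]
264 228 tool [-41.   9.   5.] [18 19 17]
264 236 tool [-52.   9.   4.] [20 18 20]
264 244 tool [-62.  10.   4.] [26 23 25]
264 252 tool [-71.  10.   4.] [19 14 19]
264 260 tool [-78.  10.   4.] [27 26 25]
264 268 tool [-121.   32.    2.] [51 52 51]
264 276 tool [-125.   32.    2.] [54 53 54]
264 284 tool [-125.   29.    2.] [56 57 56]
264 292 tool [-86.  -3.   4.] [25 24 26]
[0.53671337 0.08459424 0.04284445]
  return _methods._mean(a, axis=axis, dtype=dtype,
  ret = ret.dtype.type(ret / rcount)
```

Both cameras agree: the shut fingertips end about 38–40 mm behind the reported TCP, with their sideways position correct. Heights measured from the wrist stay consistent, so the arm pose is right and the stated tool length is not. Contact should come at reported z≈0.010–0.012. I'll go to about 0.021, re-check the gap, then creep down.

>>> {"fn": "arm_command", "kwargs": {
  "plan": [
    [1.1,0,0,0,0,0,0],
    [1.1,0,0,0,0,0,0],
    [0,0,0,0,0,0,0]
  ]
}}

```text
time: 7.38
position: [0.5364, 0.0846, 0.019]
tool_rot: [-0.558, 0.435, 0.559, 0.433]
ft_force: [0.4, 0.3, 0.1]
grip_width: 0.0004
```

Run:
```python
from h import *
from rig import robot,optics
o=robot.get_obs();print(o['time'],o['position'],o['ft_force'],tomove(o,[.5364,.0849,.012],np.radians(13.95))[0])
i=optics.camera_info('scene');p,d=optics.camera('scene');np.savez('s3.npz',p=p,d=d,**i)
c=dict(d=d,**i)
def bp(u,v): return R.from_quat(c['rotation']).apply(np.linalg.inv(c['mtx'])@[u,v,1]*d[v,u])+c['position']
for v in range(204,222,2): print(v,[bp(u,v).round(3).tolist() for u in (294,297,300)])
cv2.imwrite('pics/s3.png',cv2.resize(p[170:270,240:360],None,fx=6,fy=6,interpolation=cv2.INTER_CUBIC))
```

```text
7.375 [0.53644496 0.08457413 0.01904397] [0.38627055 0.31454006 0.11286985] [ 0.7  -0.01  0.03]
204 [[0.545, 0.084, 0.074], [0.547, 0.094, 0.081], [0.535, 0.091, 0.074]]
206 [[0.546, 0.085, 0.069], [0.544, 0.092, 0.073], [0.535, 0.092, 0.068]]
208 [[0.545, 0.085, 0.063], [0.545, 0.093, 0.068], [0.533, 0.09, 0.06]]
210 [[0.546, 0.086, 0.058], [0.546, 0.094, 0.064], [0.489, 0.047, 0.0]]
212 [[0.544, 0.084, 0.051], [0.546, 0.095, 0.06], [0.495, 0.054, 0.002]]
214 [[0.548, 0.089, 0.05], [0.542, 0.092, 0.05], [0.535, 0.094, 0.046]]
216 [[0.575, 0.117, 0.08], [0.545, 0.095, 0.047], [0.537, 0.097, 0.044]]
218 [[0.577, 0.119, 0.077], [0.572, 0.122, 0.076], [0.54, 0.099, 0.042]]
220 [[0.578, 0.121, 0.073], [0.575, 0.126, 0.075], [0.544, 0.105, 0.042]]
```

View pics/s3.png

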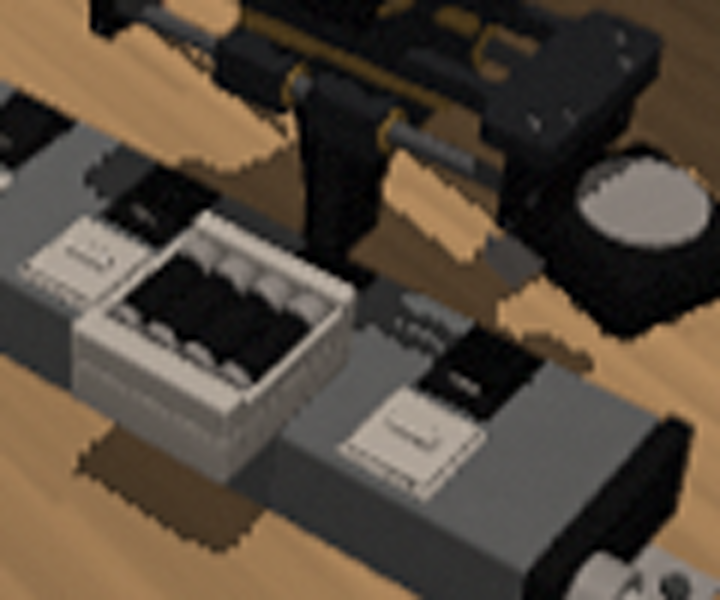

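The finger is just above rocker 2, ending at crop (330,250), clear of the charger and the tape measure. Its tip is at z≈0.058. Creeping down.

>>> {"fn": "arm_command", "kwargs": {
  "plan": [
    [0.5,0,0,0,0,0,0],
    [0.15,0,0,0,0,0,0]
  ]
}}

```text
time: 7.68
position: [0.5369, 0.0845, 0.0129]
tool_rot: [-0.558, 0.435, 0.559, 0.433]
ft_force: [-1.5, -0.4, 4.8]
grip_width: 0.0001
```

>>> {"fn": "arm_command", "kwargs": {
  "plan": [
    [0.15,0,0,0,0,0,0]
  ]
}}

```text
time: 7.8
position: [0.5362, 0.0844, 0.0116]
tool_rot: [-0.558, 0.435, 0.559, 0.433]
ft_force: [-1.7, -1.3, 2.2]
grip_width: 0.0005
```

>>> {"fn": "arm_command", "kwargs": {
  "plan": [
    [0.15,0,0,0,0,0,0]
  ]
}}

```text
time: 7.92
position: [0.5364, 0.0844, 0.0101]
tool_rot: [-0.558, 0.435, 0.559, 0.433]
ft_force: [0.3, -0.1, -0.7]
grip_width: 0.0009
```

>>> {"fn": "arm_command", "kwargs": {
  "plan": [
    [0.15,0,0,0,0,0,0]
  ]
}}

```text
time: 8.05
position: [0.5368, 0.0844, 0.0085]
tool_rot: [-0.558, 0.435, 0.558, 0.433]
ft_force: [0.4, -1.2, 4.0]
grip_width: 0.0001
```

Force rose to 4.8 N at contact, dropped to 0 as the rocker snapped, then came back on the flipped face. Drawing clear and checking.

>>> {"fn": "arm_command", "kwargs": {
  "plan": [
    [-2,0,0,0,0,0,0],
    [-4,0,0,0,0,0,0],
    [-5,0,0,0,0,0,0],
    [-5,0,0,0,0,0,0],
    [-1,0,0,0,0,0,0],
    [0,0,0,0,0,0,0]
  ]
}}

```text
time: 8.8
position: [0.5378, 0.0848, 0.1813]
tool_rot: [-0.558, 0.435, 0.559, 0.433]
ft_force: [-0.7, 0.5, 0.0]
grip_width: 0.0009
```

```bash
python3 ht.py
python3 - <<'E'
from h import *
from rig import robot,optics
o=robot.get_obs();print(o['time'],o['position'],o['ft_force'])
p,d=optics.camera('scene');q=load('scene')['p']
df=(cv2.absdiff(p,q).max(2)>40).astype('u1')
# loose things: screwdriver, padlock, bottle cap by colour, before/after
for nm,im in(('before',q),('after',p)):
    h=cv2.cvtColor(im,cv2.COLOR_BGR2HSV)
    pad=cv2.inRange(h,(15,150,90),(30,255,255))[230:265,180:225]; cap=cv2.inRange(h,(3,150,120),(15,255,255))[125:150,145:180]
    red=cv2.inRange(h,(172,150,60),(180,255,255))|cv2.inRange(h,(0,200,60),(3,255,255))
    print(nm,[ (cv2.moments(m,True)['m10']/max(1,cv2.moments(m,True)['m00']),cv2.moments(m,True)['m01']/max(1,cv2.moments(m,True)['m00'])) for m in(pad,cap,red[140:200,230:300])])
cv2.imwrite('pics/s4.png',cv2.resize(p[120:290,140:390],None,fx=3.1,fy=3.1,interpolation=cv2.INTER_CUBIC))
E
```

```text
1 [(31.0, 117), (43.8, 50), (49.3, 55), (49.4, 39), (48.0, 42), (47.0, 38), (45.8, 39), (45.6, 41), (45.4, 36), (44.3, 38)]
2 [(32.4, 132), (43.0, 46), (44.7, 57), (44.9, 48), (45.6, 43), (46.0, 55), (47.2, 48), (48.1, 49), (49.6, 52), (43.8, 16)]
3 [(33.6, 117), (43.4, 45), (48.8, 57), (49.0, 42), (47.8, 39), (46.6, 37), (45.7, 44), (45.6, 42), (45.0, 40), (44.3, 34)]
4 [(37.7, 85), (43.5, 41), (48.5, 57), (48.9, 36), (48.1, 35), (46.6, 31), (45.6, 33), (45.3, 37), (45.1, 33), (44.0, 31)]
5 [(27.8, 98), (42.7, 31), (47.9, 41), (49.0, 30), (47.1, 28), (46.6, 24), (45.8, 27), (45.1, 30), (45.3, 31), (44.6, 23)]
8.85 [0.53756021 0.08486001 0.18078581] [0.34292511 0.17305979 0.17706811]
before [(27.935, 15.175), (14.653846153846153, 7.538461538461538), (22.906779661016948, 21.046610169491526)]
after [(28.0, 15.38), (14.690909090909091, 7.672727272727273), (22.906779661016948, 21.046610169491526)]
```

View pics/s4.png

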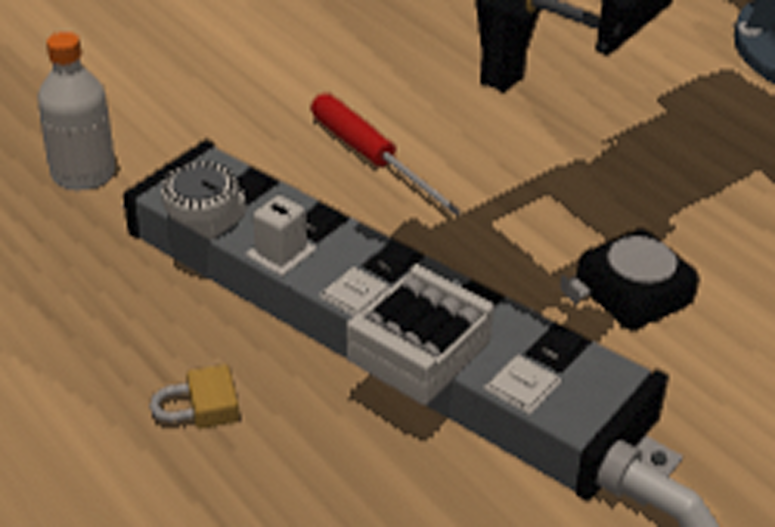

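Rocker 2's profile is now reversed (near end 45 mm, outlet end 49 mm) and the other four are unchanged. The hand is clear, and everything on the bench lies where it did. Handing in.

```bash
python3 -c "
from rig import workorder
print(workorder.hand_in())"
```

```text
the job is handed in; nothing more can be done
None
```

I switched off the charger's outlet, which is rocker 2, and handed the job in at about 9 s of robot time. The charger is in the second outlet from the left. I pressed the raised end with the shut fingertips, at about 5 N. The force fell to zero as the rocker snapped over. I then raised the hand clear, with the fingertips about 14 cm above the strip's top.

**Last checks:**
- **Rocker 2:** its depth profile is now reversed, with the robot-side end at about 45 mm and the outlet end at about 49 mm.
- **Rockers 1, 3, 4 and 5:** they still show the original "on" profile.
- **Loose things:** the screwdriver, padlock and bottle are in the same image positions as before, within 0.2 px. I checked the tape measure only by eye, and it looked unmoved.
- **Contact:** the wrist force is back to noise level. The plugged-in items look undisturbed in the last picture.

**What disagreed:** the real fingertips end about 38–40 mm short of the reported TCP. My first two descents, down to a reported z of 43 mm, therefore touched nothing. The scene and wrist cameras both showed the offset, and I allowed for it on the press that worked.

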